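# Set the deburring machine's speed by the setter's magnet and start it

### The arm

A 6-joint arm with a two-finger parallel gripper is mounted at the origin on the work surface. World frame = base frame: x ahead of the robot, y to its left, z up, the work surface at z = 0. Lengths are in mm, angles in degrees, forces in N, time in s.
With the tool pointing down it reaches from about 300 to 850 mm from the base axis. Payload 4.2 kg.
Tool frame: the origin (TCP) lies on the centre line of the jaws, within the pads' length; the fingertips stand 11 mm ahead of it and the grasp point (between the pads) lies 8 mm behind it; z points along the fingers, y is the line along which they close (so a half turn about z gives the same grasp; the last joint's range is limited). The gripper opens to 91 mm and grips with 3 to 60 N. Pads are 32 mm wide; open, the fingers measure 118 mm over their backs; the gripper's body (76 mm by 178 mm) begins 60 mm behind the grasp point.
Start: joints at [74.255, 18.312, 89.639, -0, 72.044, -1.146], TCP at [144.931, 556.45, 224.976] pointing down, gripper open.
Joint ranges: [-177.97, 177.97], [-48.28, 115.42], [12.27, 149.76], [-77.06, 257.06], [2.81, 150.46], [-146.56, 146.56]. Speed limits (degrees/s): [147.25, 147.25, 180, 180, 180, 180].

### API

Orientations are given as [roll, pitch, yaw] about the fixed x, y, z axes, in that order (R = Rz(yaw) Ry(pitch) Rx(roll)).
In Python, from workcell import env, grab_frame, camera_model, models gives the robot as it stands.
- The arm moves only by the shell command python3 -m crank 'ROWS' [FORCE]. ROWS is text: rows parted by semicolons, each of 7 numbers parted by spaces: the closure, from -1 (fully open) to 1 (shut), so that 0 is half open, then the shift along the tool's x, y, z in mm, then the turn, a rotation vector about the tool's x, y, z in degrees. A call has 1 to 10 rows; each row shifts and turns the commanded pose from where the row before left it, along the tool's axes as they then stand; what a row does not reach is not made up. A row lasts 1/8 s, in which the tool goes at most 62.5 mm and 10.7 degrees, less where a joint would pass 70% of its speed; a pose out of reach is approached as far as the arm can. A call is refused whole if a number of a shift passes 62.5 or a number of a turn 10.7, either way. A call with a gripper value outside its range is refused whole. The fingers move at their own pace and stop on an object; FORCE is the grip in N (left out, the last holds). Time passes only in rows, so rows that do not move let the fingers close. It gives the time, the measured TCP pose, the force, the opening and the grip force at its end, in the units of the state.
- env.state(): the state, without advancing time (a new reading comes with each control period).
- grab_frame(name): name is "scene" or "top"; returns the picture (420x560x3 uint8, blue, green, red); there is no depth.
- camera_model(name): a dict with "K" (3x3 intrinsics, pixels), "k1" (the pictures are not rectified: a ray, as slopes to the right and down, at radius r is drawn at 1 + k1 r^2 times it, then the intrinsics apply), "R" (3x3) and "t" (3): a world point X has camera coordinates R X + t. Camera axes: x right, y down, z forward; pixel columns grow to the right and rows downward; lengths in mm; the calibration is good to about 2 mm. A picture is of the moment at which its call begins. camera_model takes no time and is no camera call.
- env.job_done(): hands the job in; it is judged then, once.
Trained networks look in the newest picture that a camera, given by its name, has taken for a name from the list of things; names that differ only in an ending like _2 or _b are one class to them, and where a whole thing is asked for, a point or a joint stands for the part that bears it (a point fixed in the world has none). Each returns a list of dicts, best first, with "p" (0 to 1); they miss things now and then, are a little off and sometimes report something else, mostly with a low value. They report only what shows in the picture. A call takes as long as a camera call.
- models.search_frame(name, camera): "point" ([x, y, z] in mm, in world coordinates, good to about 4 mm: the middle of the surface that is visible of it).
The state is a dict: "time_s": time; "qpos": joint angles; "qvel": joint speeds; "effort": joint torques, N m; "ee_pos": TCP position; "ee_rot": TCP orientation; "force": force on the tool from outside, world axes, zero at the start; "torque": the same for the moment, N m; "gripper_width": finger opening in mm; "gripper_force": force on a finger pad.
Only numpy, scipy, OpenCV 4.12 (cv2) and the standard library are available. Lean on these libraries where they do the work, as an engineer would, in place of code of your own. Each camera call takes 0.05 s, during which the arm holds its last target. There are 200 camera calls.

### The job

Get the bench deburring machine running at the speed its setter has marked with the orange magnet: with a fingertip, push the wing of the speed selector round click by click until its white pointer has clicked in and rests at the orange magnet, then press the green start button all the way in and let it come back up. Push the wing from the side, do not pinch it; leave the red stop button alone, and do not lift or shift anything lying on the machine or the bench.

Things in the scene. Friction and masses are not known exactly. Their poses are not given: they have to be found in the camera images.
- machine: Bench deburring machine, fixed, grey, 340 (x) by 360 (y) mm. Dark level control deck 100 mm above the table, x -163 to +29 mm; behind it (x over 47 mm) a blue head with steel V guides, up to 200 mm high. Origin on the table under its centre; x to its rear (away from the robot), y to its left, z up; yaw within 0.3 rad. Selector at (-72, 90), start button (-100, -45), stop button (-100, -128) mm.
- speed_selector (a joint): Selector angle q in rad, growing clockwise from above. Eight click positions 0.5236 rad (30 deg) apart, setting 1 at 0 to setting 8 at 3.665, stops at both ends; starts at setting 1, 2 or 3. The pointer points (105 deg - q) anticlockwise from the machine's x. Leaving a click takes 0.13 N m (5 N at 27 mm from the axis); past half way it snaps on into the next click by itself and stays there.
- selector_axis (a point): On the selector's vertical axis, level with its wing's top, 38 mm above the deck; does not turn. The selector is a black handle: round skirt of 48 mm diameter up to 12 mm above the deck, on it a straight wing (see wing_left). Round it lies a flat aluminium scale plate, 144 mm diameter, with eight dots growing with the setting; but for the flat magnets nothing stands within 80 mm of the axis.
- selector_index (a point): Turns with the selector: the point on the pointer's line 60 mm from the axis and 2 mm above the deck, where the magnets sit. It lies over a magnet's centre when the pointer stands at that magnet.
- wing_left: Half of the wing's thickness, anticlockwise of the pointer: push its side face on the pointer's half to turn clockwise. The whole wing is 72 mm long (36 each side of the axis), 13 mm thick, 12 to 38 mm above the deck; side faces 6.5 mm from its middle plane; a white line on top and nose of one half is the pointer. Origin on the axis at deck height, x along the pointer, z up.
- wing_right: The other half of the wing's thickness, clockwise of the pointer; same origin and axes as wing_left.
- magnet_orange: Orange round magnet, 16 mm diameter, 4 mm high, stuck (fixed) on the scale plate 60 mm from the selector's axis, exactly at setting 5, 6 or 7: the setting wanted now. Origin under its centre.
- magnet_blue: Blue magnet of the same kind, at another of the settings 5, 6, 7: not wanted now.
- magnet_green: Green magnet of the same kind, at the third of the settings 5, 6, 7: not wanted now.
- start_button (a joint): Travel of the green start button in m: 0 up, 0.006 all the way in, counted as pressed in from 0.0045; a spring brings it back. All the way in takes 5 N.
- start_button_top (a point): Centre of the green start button's top (28 mm diameter), 22 mm above the deck when up, in a low steel bezel 44 mm across. It is pressed straight down.
- stop_button (a joint): Travel of the red stop button in m: 0 up, 0.006 fully in. Must not be pressed.
- stop_button_top (a point): Centre of the red stop button's top (36 mm diameter), 22 mm above the deck, 83 mm to the right of the start button.
- deck_bracket: Loose aluminium angle bracket 60 x 36 x 40 mm lying at the right rear of the control deck. Origin under its base plate's centre. Leave alone.
- deck_bushing: Loose brass bushing, 30 mm diameter, 22 mm high, standing at the rear of the control deck. Origin under its centre. Leave alone.
- parts_bin: Loose blue open bin 200 x 240 x 75 mm on the table's left, with three brackets in it. Origin under its centre. Leave alone.
- bin_bracket0: Aluminium bracket in the bin, like the one on the deck.
- bin_bracket1: Aluminium bracket in the bin.
- bin_bracket2: Aluminium bracket in the bin.
- deburrer: Hand deburring tool with a yellow handle, about 145 mm long, 16 mm high, lying on the table at the right. Origin under the handle. Leave alone.
- oil_bottle: White bottle with a red cap, 52 mm diameter, 120 mm high, at the left rear. Leave alone.
- mug: White mug, 80 mm diameter, 92 mm high, at the right. Leave alone.
- tape_roll: Roll of brown tape lying flat, 90 mm diameter, 48 mm high, at the right near the robot. Leave alone.

How it is judged (in metres and radians):
On the way, in this order (a step that is already met when the one before it is completed fails the run):
1. the selector's pointer rests, clicked in, at the orange magnet (horizontal distance between selector_index and magnet_orange below 0.008 m and velocity of joint speed_selector between -0.1 and 0.1 rad/s), for 0.3 s.
2. the green start button is pressed in, with the pointer still at the orange magnet (value of joint start_button above 0.0045 m and horizontal distance between selector_index and magnet_orange below 0.008 m), for 0.05 s.
At the end, for the whole second after the job is handed in: The selector rests clicked in at the orange magnet (index point within 8 mm of its centre); after that the start button was pressed at least 4.5 mm in and is up again (below 1.5 mm); stop button up; nothing on machine or bench moved over 20 mm (all of step 1 and value of joint each of start_button, stop_button below 0.0015 m); the robot touches nothing.
It fails at once if the start button is pressed while the pointer is not at the orange magnet (value of joint start_button above 0.003 m and horizontal distance between selector_index and magnet_orange above 0.01 m).
It fails at once if the red stop button is pressed (value of joint stop_button above 0.003 m).
It fails at once if the selector's wing is pinched between the fingers (pressed on both sides at once) (contact force between the fingers and wing_left above 2 N and contact force between the fingers and wing_right above 2 N).
It fails at once if something lying on the machine is lifted or moved by more than 20 mm (distance of any of deck_bracket, deck_bushing from where it was at the start of the episode above 0.02 m).
It fails at once if something on the bench or in the bin is lifted or moved by more than 20 mm (distance of any of parts_bin, deburrer, oil_bottle, mug, tape_roll, bin_bracket0, bin_bracket1, bin_bracket2 from where it was at the start of the episode above 0.02 m).
It also fails if it takes over 54 s, if anything falls off the work surface, if the arm or the gripper's body presses on something with over 40 N, if the wrist force passes 120 N, or if a joint passes its speed limit or range.

## Working session

There is one attempt and no reset: what is moved stays moved. The work goes in short steps, Python scripts to look and compute and a shell command to move; the robot and the scene stay as the last step left them, time stands still between calls to the robot, and variables do not carry over. Pictures are saved under pics/ and viewed, at most 10 in all, crops included, and the job is handed in when it is done.

```bash
mkdir -p pics; python3 - <<'E'
from workcell import env, grab_frame, camera_model, models
import cv2
for c in ("scene","top"):
    f=grab_frame(c); cv2.imwrite(f"pics/{c}0.png",f)
    m=camera_model(c); print(c,m)
for c in ("top","scene"):
    for n in ("magnet_orange","magnet_blue","magnet_green","speed_selector","start_button","stop_button","deck_bracket","deck_bushing"):
        print(c,n,[( [round(v) for v in d["point"]],round(d["p"],2)) for d in models.search_frame(n,c)[:2]])
print(env.state())
E
```

```text
scene {'K': array([[407.28975299,   0.        , 275.88793452],
       [  0.        , 407.28975299, 215.61671124],
       [  0.        ,   0.        ,   1.        ]]), 'k1': -0.07493557416044869, 'R': array([[ 0.35729325,  0.93392115, -0.01152453],
       [ 0.58671884, -0.23402931, -0.77523628],
       [-0.72670663,  0.27022503, -0.63156623]]), 't': array([-178.50485814, -238.31060319, 1898.20570063])}
top {'K': array([[434.42358531,   0.        , 280.08244199],
       [  0.        , 434.42358531, 210.29121605],
       [  0.        ,   0.        ,   1.        ]]), 'k1': 0.02513884579908151, 'R': array([[ 0.00700616, -0.99993599, -0.00888408],
       [-0.98722695, -0.00550245, -0.1592252 ],
       [ 0.15916612,  0.00988616, -0.98720231]]), 't': array([  -3.24170952,  531.87277334, 1480.32644133])}
top magnet_orange [([385, 572, 10], 0.26)]
top magnet_blue []
top magnet_green [([516, 18, 134], 0.3)]
top speed_selector [([636, -443, 44], 0.75), ([524, 24, 125], 0.62)]
top start_button []
top stop_button [([625, -57, 122], 0.26)]
top deck_bracket [([634, -168, 107], 0.71)]
top deck_bushin
[... 368 characters left out ...]
)]
scene deck_bushing []
{'time_s': 0.9, 'qpos': array([ 7.42534038e+01,  1.83108407e+01,  8.96390038e+01,  1.08562223e-03,
        7.20439694e+01, -1.14718822e+00]), 'qvel': array([ 0.06302789,  0.07912146,  0.07783925, -0.01298348,  0.09283755,
        0.02573564]), 'effort': array([-7.37308928e-04, -4.12347579e+01, -2.32230806e+01,  7.28072715e-02,
        3.76484462e-02,  9.15998839e-06]), 'ee_pos': array([144.9439365 , 556.44638115, 224.98652866]), 'ee_rot': array([ 1.79993795e+02, -9.08724737e-04,  1.65400257e+02]), 'force': array([ 0.31034912,  0.10725316, -0.24462147]), 'torque': array([ 0.01497115,  0.10465605, -0.01776047]), 'gripper_force': 0.0, 'gripper_width': 91.45201334671367}
```

```bash
python3 - <<'E'
import cv2
f=cv2.imread("pics/top0.png"); 
g=cv2.resize(f[130:280,200:400],None,fx=4,fy=4,interpolation=cv2.INTER_CUBIC); cv2.imwrite("pics/topc.png",g)
E
```

```text
(no output)
```

View pics/topc.png

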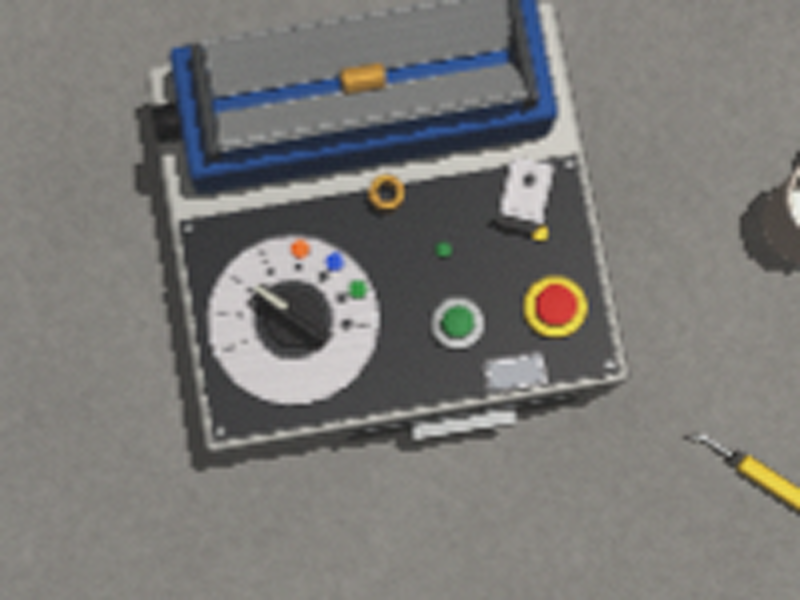

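View pics/scene0.png

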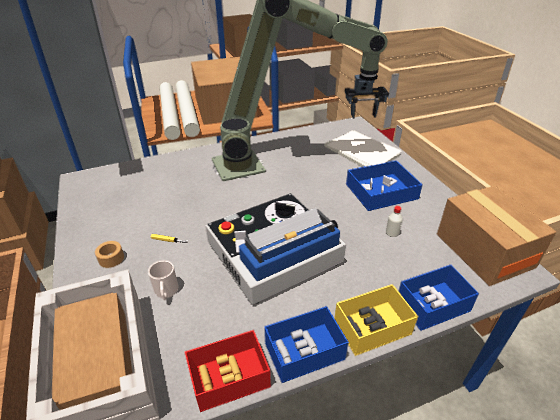

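The top crop shows the dial at about crop (293,320). The magnets run clockwise: orange (301,249) = setting 5, blue (335,262) = 6, green (358,290) = 7. The pointer is at the upper left (270,297), about setting 3. The scene view shows the arm clear and the machine unobstructed. Next I'll fit the machine pose.

```bash
cat > h.py <<'E'
import numpy as np, cv2
from scipy.optimize import least_squares
from workcell import env, grab_frame, camera_model, models
def proj(X,m):
    c=m["R"]@np.asarray(X,float)+m["t"]; s=c[:2]/c[2]; s=s*(1+m["k1"]*(s@s))
    return s*m["K"][0,0]+m["K"][:2,2]
def mag(k): a=np.radians(105-30*(k-1)); return [-72+60*np.cos(a),90+60*np.sin(a)]
def world(p,x):
    c,s=np.cos(p[2]),np.sin(p[2]); return np.array([p[0]+c*x[0]-s*x[1],p[1]+s*x[0]+c*x[1],x[2]])
def blob(f,seed,r=7):
    # saturated-blob centroid near a seed
    u,v=map(int,seed); w=f[v-r:v+r+1,u-r:u+r+1]; h=cv2.cvtColor(w,cv2.COLOR_BGR2HSV).astype(float)
    hc=h[r,r,0]; d=np.abs(h[...,0]-hc); d=np.minimum(d,180-d)
    k=((d<12)&(h[...,1]>90)).astype(np.uint8)
    n,l=cv2.connectedComponents(k); k=(l==l[r,r]); wt=k*h[...,1]; yy,xx=np.mgrid[-r:r+1,-r:r+1]
    return np.array([u+(wt*xx).sum()/wt.sum(),v+(wt*yy).sum()/wt.sum()])
E
python3 - <<'E'
from h import *
f=cv2.imread("pics/top0.png"); m=camera_model("top")
seeds=[((301,249),mag(5)+[104]),((335,262),mag(6)+[104]),((358,290),mag(7)+[104]),((458,322),[-100,-45,121]),((556,306),[-100,-128,121])]
P=[(blob(f,(np.array(s)/4+[200,130]).round(),9 if i>2 else 5),x) for i,(s,x) in enumerate(seeds)]
g=lambda p:np.concatenate([proj(world(p,x),m)-u for u,x in P])
r=least_squares(g,[560,-60,0]); p=r.x; print(p,np.degrees(p[2]),g(p).round(2)); np.save("p.npy",p)
for n,x in dict(axis=[-72,90,138],start=[-100,-45,122],stop=[-100,-128,122]).items(): print(n,world(p,x).round(1))
for k in range(1,9):
    a=np.radians(105-30*(k-1)); u=proj(world(p,[-72+30*np.cos(a),90+30*np.sin(a),138]),m); print(k,((u-[200,130])*4).round(), f[int(round(u[1])),int(round(u[0]))], "world dir",round(np.degrees(a+p[2]),1))
E
```

```text
[ 6.11858100e+02 -5.19060107e+01  1.73323141e-01] 9.93068448348383 [-0.04 -0.06 -0.14 -0.03 -0.08  0.08  0.09 -0.06  0.17  0.07]
axis [525.4  24.3 138. ]
start [ 521.1 -113.5  122. ]
stop [ 535.4 -195.2  122. ]
1 [256. 325.] [67 66 67] world dir 114.9
2 [253. 307.] [85 85 87] world dir 84.9
3 [260. 289.] [167 181 181] world dir 54.9
4 [275. 278.] [193 191 196] world dir 24.9
5 [293. 275.] [186 186 189] world dir -5.1
6 [311. 281.] [192 192 194] world dir -35.1
7 [323. 295.] [138 137 141] world dir -65.1
8 [326. 314.] [99 96 98] world dir -95.1
```

The pointer is at setting 3 and the target is setting 5, which is two clicks clockwise. I'll close the fingers and fly over.

```bash
python3 -m crank '1 -40 -32 0 0 0 0;1 -40 -32 0 0 0 0;1 -40 -32 0 0 0 0;1 -40 -32 0 0 0 0;1 -40 -32 0 0 0 0;1 -40 -32 0 0 0 0;1 -40 -32 0 0 0 0;1 -40 -32 0 0 0 0;1 -40 -32 0 0 0 0;1 -40 -32 0 0 0 0' 20
python3 -m crank '1 -40 -32 0 0 0 0;1 -40 -32 0 0 0 0;1 0 0 0 0 0 10.5;1 0 0 0 0 0 10.5;1 0 0 0 0 0 10.5;1 0 0 0 0 0 10.5;1 0 0 0 0 0 10.5;1 0 0 0 0 0 10.5;1 0 0 0 0 0 10.5;1 0 0 0 0 0 10.5'
python3 -m crank '1 0 0 0 0 0 10.5;1 0 0 0 0 0 10.5;1 0 0 0 0 0 5.4;1 0 0 0 0 0 0;1 0 0 0 0 0 0'
cat >> h.py <<'E'
def delta(x,y,z,yaw):
    s=env.state(); a=np.radians(s["ee_rot"][2]); d=np.array([x,y,z])-s["ee_pos"]
    print("t",s["time_s"],"pos",s["ee_pos"].round(1),"rot",s["ee_rot"].round(1),"F",s["force"].round(1))
    print("tool shift",(d@[np.cos(a),np.sin(a),0]).round(1),(d@[np.sin(a),-np.cos(a),0]).round(1),-d[2].round(1),"turn z",round((s["ee_rot"][2]-yaw+180)%360-180,1))
E
python3 -c "
from h import *
delta(513,62.3,129,54.9)"
```

```text
time_s: 2.15
ee_pos: [452.3, 144.5, 225.2]
ee_rot: [180.0, 0.0, 165.4]
force: [1.0, 0.8, -0.6]
gripper_width: 0.5
gripper_force: 0.0
time_s: 3.4
ee_pos: [512.7, 63.9, 225.0]
ee_rot: [180.0, -0.0, 81.1]
force: [-0.2, 0.5, 0.4]
gripper_width: 0.2
gripper_force: 0.0
time_s: 4.03
ee_pos: [512.6, 63.9, 225.0]
ee_rot: [180.0, -0.0, 55.1]
force: [1.0, -0.1, -0.3]
gripper_width: 0.3
gripper_force: 0.0
t 4.025 pos [512.6  63.9 225. ] rot [180.   -0.   55.1] F [ 1.  -0.1 -0.3]
tool shift -1.1 1.2 96.0 turn z 0.2
```

```bash
python3 -m crank '1 -1 0 25 0 0 0;1 0 0 25 0 0 0;1 0 0 20 0 0 0;1 0 0 15 0 0 0;1 0 0 10 0 0 0;1 0 0 0 0 0 0'
python3 -c "
from h import *
import cv2
delta(513,62.3,129,54.9)
f=grab_frame('top');cv2.imwrite('pics/top1.png',cv2.resize(f[150:270,210:370],None,fx=5,fy=5,interpolation=2))"
```

```text
time_s: 4.78
ee_pos: [511.9, 63.1, 129.5]
ee_rot: [-180.0, 0.0, 55.0]
force: [0.3, -0.1, 0.4]
gripper_width: 0.4
gripper_force: 0.0
t 4.775 pos [511.9  63.1 129.5] rot [-180.    0.   55.] F [ 0.3 -0.1  0.4]
tool shift 0.0 1.4 0.5 turn z 0.1
```

```bash
python3 -m crank '1 0 5 0 0 0 0;1 0 3 0 0 0 0;1 0 0 0 0 0 0'; python3 -m crank '1 0 2 0 0 0 0;1 0 0 0 0 0 0';python3 -m crank '1 0 2 0 0 0 0;1 0 0 0 0 0 0'
```

```text
time_s: 5.2
ee_pos: [519.1, 58.3, 130.2]
ee_rot: [180.0, -0.0, 55.0]
force: [-0.5, 1.1, -0.5]
gripper_width: 0.3
gripper_force: 0.0
time_s: 5.45
ee_pos: [520.4, 57.3, 130.0]
ee_rot: [180.0, -0.0, 55.0]
force: [0.9, -0.0, -0.1]
gripper_width: 0.4
gripper_force: 0.0
time_s: 5.7
ee_pos: [522.1, 56.1, 129.9]
ee_rot: [180.0, -0.0, 55.0]
force: [0.5, -0.2, 0.7]
gripper_width: 0.6
gripper_force: 0.0
```

View pics/top1.png

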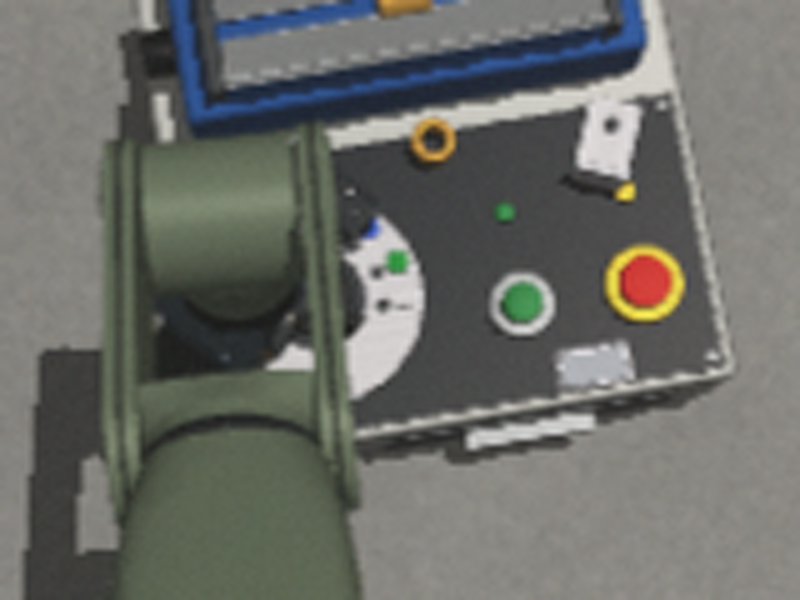

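The arm hides the selector from the top camera; the deck bushing, bracket and buttons look undisturbed. No contact yet, with the finger face about 1 mm from the wing by calculation. I'll begin pushing round the axis in steps.

```bash
python3 -m crank '1 0 2 0 0 0 0;1 0 0 0 0 0 0';python3 -m crank '1 1.5 2.3 0 0 0 5;1 0 0 0 0 0 0';python3 -m crank '1 1.5 2.3 0 0 0 5;1 0 0 0 0 0 0'
```

```text
time_s: 5.95
ee_pos: [523.7, 54.9, 130.0]
ee_rot: [180.0, -0.0, 55.0]
force: [-1.4, -0.0, -0.3]
gripper_width: 0.2
gripper_force: 0.0
time_s: 6.2
ee_pos: [525.8, 55.0, 129.8]
ee_rot: [-179.9, 0.0, 50.1]
force: [-0.3, 0.5, -0.9]
gripper_width: 0.2
gripper_force: 0.5
time_s: 6.45
ee_pos: [528.5, 54.8, 129.8]
ee_rot: [-179.9, 0.0, 45.1]
force: [-2.3, 0.9, 1.4]
gripper_width: 0.9
gripper_force: 1.3
```

```bash
python3 -m crank '1 1.5 2.3 0 0 0 5;1 0 0 0 0 0 0';python3 -m crank '1 1.5 2.3 0 0 0 5;1 0 0 0 0 0 0';python3 -m crank '1 1.5 2.3 0 0 0 5;1 0 0 0 0 0 0'
python3 -c "
from h import *
delta(513,62.3,129,54.9)
s=env.state();p=np.load('p.npy');d=s['ee_pos']-world(p,[-72,90,138]);a=np.radians(s['ee_rot'][2]);print('r,o',d@[np.cos(a),np.sin(a),0],d@[-np.sin(a),np.cos(a),0])
f=grab_frame('scene');cv2.imwrite('pics/sc1.png',cv2.resize(f[180:250,200:320],None,fx=6,fy=6,interpolation=2))"
```

```text
time_s: 6.7
ee_pos: [532.0, 54.0, 129.9]
ee_rot: [180.0, -0.0, 40.2]
force: [0.0, -0.1, -0.4]
gripper_width: 0.5
gripper_force: 0.2
time_s: 6.95
ee_pos: [534.8, 53.0, 130.1]
ee_rot: [179.9, -0.0, 35.2]
force: [-0.9, -0.8, -0.1]
gripper_width: 0.7
gripper_force: 0.0
time_s: 7.2
ee_pos: [537.1, 52.0, 130.0]
ee_rot: [180.0, -0.0, 30.2]
force: [-0.5, -0.1, -0.6]
gripper_width: 0.2
gripper_force: 0.0
t 7.2 pos [537.1  52.  130. ] rot [180.   -0.   30.2] F [-0.5 -0.1 -0.6]
tool shift -15.7 -21.0 1.0 turn z -24.7
r,o 24.044003808313494 18.059287959208913
```

View pics/sc1.png

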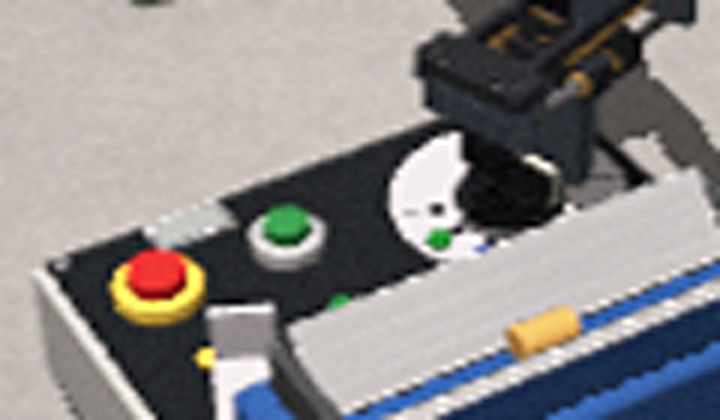

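The pointer nose, at (552,175) in the crop, has swung round. The contact force dropped to zero after the 40° step, so the first click is in. On to the second.

```bash
python3 -m crank '1 1.5 2.3 0 0 0 5;1 0 0 0 0 0 0';python3 -m crank '1 1.5 2.3 0 0 0 5;1 0 0 0 0 0 0';python3 -m crank '1 1.5 2.3 0 0 0 5;1 0 0 0 0 0 0';python3 -m crank '1 0.8 1.2 0 0 0 2.5;1 0 0 0 0 0 0'
```

```text
time_s: 7.5
ee_pos: [539.4, 50.9, 129.9]
ee_rot: [180.0, -0.0, 25.2]
force: [-0.2, 1.3, 0.3]
gripper_width: 0.8
gripper_force: 0.0
time_s: 7.75
ee_pos: [540.9, 50.1, 129.8]
ee_rot: [-179.9, 0.1, 20.2]
force: [-1.9, 2.2, 0.5]
gripper_width: 0.5
gripper_force: 1.7
time_s: 8.0
ee_pos: [543.4, 48.3, 129.9]
ee_rot: [-180.0, 0.0, 15.2]
force: [-2.2, 2.4, 0.3]
gripper_width: 0.4
gripper_force: 1.2
time_s: 8.25
ee_pos: [545.1, 46.7, 129.9]
ee_rot: [180.0, -0.0, 12.7]
force: [-0.4, 0.6, 0.1]
gripper_width: 0.3
gripper_force: 0.4
```

```bash
python3 -m crank '1 0.8 1.2 0 0 0 2.5;1 0 0 0 0 0 0';python3 -m crank '1 0.8 1.2 0 0 0 2.5;1 0 0 0 0 0 0'
```

```text
time_s: 8.5
ee_pos: [546.3, 45.5, 130.0]
ee_rot: [180.0, -0.0, 10.1]
force: [1.1, -0.3, -0.2]
gripper_width: 0.5
gripper_force: 0.0
time_s: 8.75
ee_pos: [547.2, 44.6, 130.0]
ee_rot: [180.0, -0.0, 7.6]
force: [0.6, -0.8, 0.2]
gripper_width: 0.6
gripper_force: 0.0
```

```bash
python3 -m crank '1 0 -8 0 0 0 0;1 0 -8 0 0 0 0;1 0 0 -30 0 0 0;1 0 0 -35 0 0 0;1 0 40 -10 0 0 0;1 0 45 0 0 0 0;1 0 45 0 0 0 0;1 0 40 0 0 0 0;1 0 0 0 0 0 0'
python3 -c "
from h import *
delta(521.1,-113.5,145,9.9)
f=grab_frame('top');cv2.imwrite('pics/top2.png',cv2.resize(f[150:270,210:370],None,fx=5,fy=5,interpolation=2))"
```

```text
time_s: 9.88
ee_pos: [567.3, -109.6, 204.7]
ee_rot: [180.0, -0.0, 7.4]
force: [-0.0, 0.8, 0.3]
gripper_width: 0.4
gripper_force: 0.0
t 9.875 pos [ 567.3 -109.6  204.7] rot [180.   -0.    7.4] F [-0.   0.8  0.3]
tool shift -46.3 -2.0 59.7 turn z -2.5
```

View pics/top2.png

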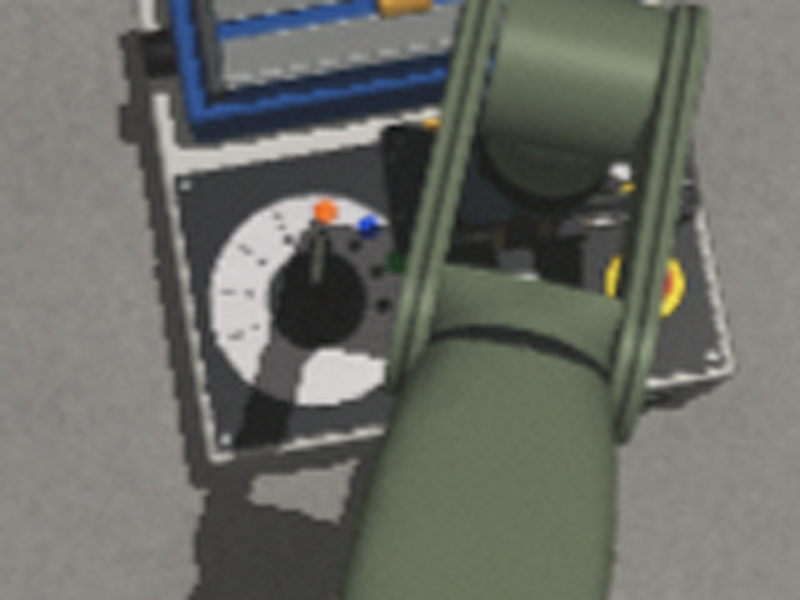

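The pointer line at (318,255) points straight at the orange magnet (325,212), so it is clicked in at setting 5. Now the button.

```bash
python3 -m crank '1 -23 -1 0 0 0 0;1 -23 -1 0 0 0 0;1 0 0 25 0 0 0;1 0 0 25 0 0 0;1 0 0 10 0 0 0;1 0 0 5 0 0 0;1 0 0 0 0 0 0';python3 -m crank '1 0 0 4 0 0 0;1 0 0 3 0 0 0;1 0 0 0 0 0 0';python3 -m crank '1 0 0 2 0 0 0;1 0 0 0 0 0 0'
```

```text
time_s: 10.8
ee_pos: [521.6, -111.5, 140.2]
ee_rot: [180.0, -0.0, 7.5]
force: [0.0, 0.4, -0.6]
gripper_width: 0.4
gripper_force: 0.0
time_s: 11.18
ee_pos: [521.4, -111.9, 133.1]
ee_rot: [180.0, -0.0, 7.5]
force: [-0.3, -0.2, 2.1]
gripper_width: 0.8
gripper_force: 0.7
time_s: 11.42
ee_pos: [521.4, -111.9, 131.1]
ee_rot: [180.0, -0.0, 7.5]
force: [0.4, 0.0, 1.9]
gripper_width: 0.1
gripper_force: 1.3
```

```bash
for i in 1 2; do :; done; python3 -m crank '1 0 0 2 0 0 0;1 0 0 0 0 0 0' | grep -A0 -E 'pos|^force';python3 -m crank '1 0 0 1.5 0 0 0;1 0 0 0 0 0 0'| grep -E 'pos|^force';python3 -m crank '1 0 0 1 0 0 0;1 0 0 0 0 0 0'| grep -E 'pos|^force'
```

```text
ee_pos: [521.4, -111.9, 129.1]
--
force: [-0.5, 0.2, 3.7]
ee_pos: [521.4, -111.9, 127.6]
force: [-0.3, -0.2, 4.1]
ee_pos: [521.4, -111.9, 127.2]
force: [-1.1, 0.6, 7.9]
```

The force jumped at the bottom, so the button is all the way in. Retracting.

```bash
python3 -m crank '1 0 0 1 0 0 0;1 0 0 0 0 0 0'| grep -E 'pos|^force'; python3 -m crank '1 0 0 -5 0 0 0;1 0 0 -15 0 0 0;1 0 0 -40 0 0 0;1 0 0 -50 0 0 0;1 -45 0 0 0 0 0;1 -45 0 0 0 0 0;1 -30 30 0 0 0 0;1 -20 40 0 0 0 0;1 0 40 0 0 0 0;1 0 0 0 0 0 0'
python3 -c "
from h import *
f=grab_frame('top');cv2.imwrite('pics/top3.png',cv2.resize(f[150:270,210:370],None,fx=5,fy=5,interpolation=2))"
```

```text
ee_pos: [521.5, -111.9, 127.1]
force: [-2.2, 1.3, 14.5]
time_s: 13.68
ee_pos: [396.6, -241.0, 235.3]
ee_rot: [-180.0, 0.0, 7.3]
force: [0.2, -0.0, 0.5]
gripper_width: -0.0
gripper_force: 0.0
```

View pics/top3.png

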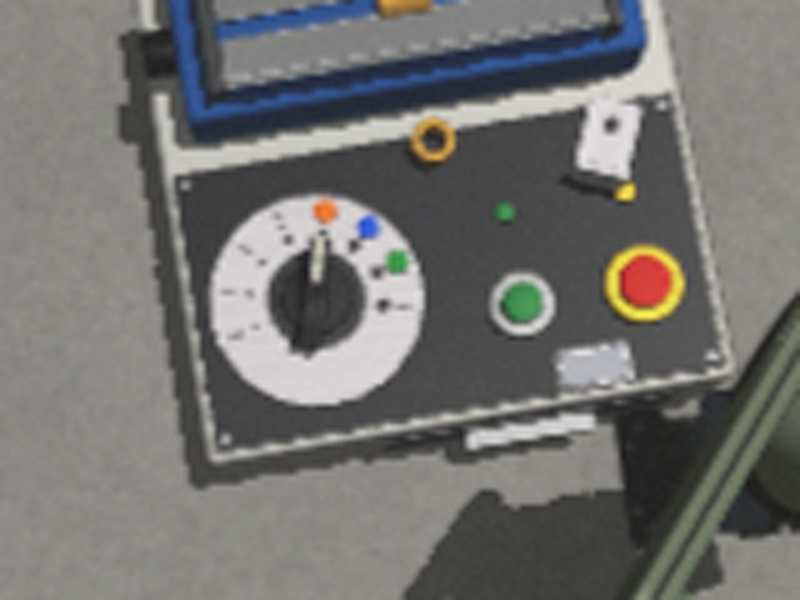

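The pointer (318,255) is at the orange magnet (325,212), the green button (522,302) is up, and the bushing and bracket have not moved. The arm is clear. Handing in.

```bash
python3 -c "
from workcell import env
print(env.job_done())"
```

```text
the job is handed in; nothing more can be done
None
```

The job is handed in, with no verdict returned: I pushed the selector from setting 3 to the orange magnet at setting 5, pressed the start button all the way in and let it come back up, and the last picture showed the deck otherwise undisturbed and the arm clear.

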